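# Hang the ear defenders on the bar that is high enough

### The job

Put the ear defenders away: hang them by the headband over whichever of the stand's two crossbars is set high enough for them to hang clear of the bench, one cup on each side of the bar, and let go. Lower them gently onto the bar, do not let them drop, and leave the jar, the tin and the glue bottle where they are.

Things in the scene. Friction and masses are not known exactly. Their poses are not given: they have to be found in the camera images.
- ear_defenders: Orange ear defenders, 151 mm wide, 56 mm deep, 142 mm tall, 0.24 kg, standing upright on their two cups. Origin: midway between the cups, level with their flat undersides; x from cup to cup, y along the band's width, z up to the crown. Cups 56 mm (y) by 66 mm (z), 74 mm (x) of clear gap between them, 100 mm above them under the round black band.
- headband (a point): Centre of the underside of the grey pad on the crown of the ear defenders, 118 mm above the cups' undersides; this rests on the bar. Axes as the ear defenders. The pad is 46 mm (x) by 26 mm (y) by 24 mm (z). Grip it from above across its 26 mm, fingertips above its underside so that they stay clear of the bar.
- stand: Steel stand, fixed: plate 56 (x) by 210 (y) by 8 mm, two posts with a T crossbar each. Origin: centre of its underside; y along the plate through both posts, to the robot. The crossbars lie along y, 18 mm thick, and reach 39 mm each side. The top of one is 145 to 175 mm above the bench, of the other 60 to 95 mm. Which is which varies and is not reported: look or feel.
- post_near (a point): Foot of the stand's post at +y of the stand (the one nearer the robot), on the post's axis at bench level. Axes as the stand.
- post_far (a point): Foot of the stand's post at -y of the stand (the farther one), on the post's axis at bench level. Axes as the stand.
- jar_1: Brown screw jar with white lid, 62 mm diameter, 78 mm tall; origin at the centre of its underside. To be left alone.
- tool_tin: Grey open tin, 66 mm diameter, 91 mm tall; origin at the centre of its underside. To be left alone.
- glue_bottle: White bottle with yellow cap and red label, 38 mm diameter, 100 mm tall; origin at the centre of its underside. To be left alone.

How it is judged:
By the outcome, as a careful person would: the job done as asked, in the order asked, and still so for the second after the job is handed in, with the robot touching nothing.
It also fails if it takes over 51 s, if anything falls off the work surface, if the arm or the gripper's body presses on something with over 40 N, if the wrist force passes 120 N, or if a joint passes its speed limit or range.

### The arm

A 6-joint arm with a two-finger parallel gripper is mounted at the origin on a cart in front of the work surface, level with it; the furniture and walls round the work are solid. World frame = base frame: x ahead of the robot, y to its left, z up, the work surface at z = 0. Lengths are in mm, angles in degrees, forces in N, time in s.
With the tool pointing down it reaches from about 300 to 850 mm from the base axis. Payload 4.2 kg.
Tool frame: the origin (TCP) lies at the very end of the fingers, on their centre line; the grasp point (between the pads) lies 19 mm behind it; z points along the fingers, y is the line along which they close (so a half turn about z gives the same grasp; the last joint's range is limited). The gripper opens to 91 mm and grips with 3 to 60 N. Pads are 32 mm wide; open, the fingers measure 118 mm over their backs; the gripper's body (76 mm by 178 mm) begins 60 mm behind the grasp point.
Start: joints at [-66.119, 18.312, 89.639, -0, 72.044, -1.146], TCP at [243.254, -521.028, 213.976] pointing down, gripper open.
Joint ranges: [-177.97, 177.97], [-48.28, 115.42], [12.27, 149.76], [-77.06, 257.06], [2.81, 150.46], [-146.56, 146.56]. Speed limits (degrees/s): [147.25, 147.25, 180, 180, 180, 180].

### API

Orientations are given as [roll, pitch, yaw] about the fixed x, y, z axes, in that order (R = Rz(yaw) Ry(pitch) Rx(roll)).
In Python, from workcell import env, grab_frame gives the robot as it stands. The module is installed in compiled form; this text tells all that it offers.
- The arm moves only by the tool move_arm, never from a script. Its argument "plan" is a list of rows, each an object of numbers: "tx", "ty", "tz": the shift along the tool's x, y, z in cm; "wx", "wy", "wz": the turn, a rotation vector about the tool's x, y, z in rad. In form: [{"tx": .., "ty": .., "tz": .., "wx": .., "wy": .., "wz": ..}, ...]. A call has 1 to 12 rows; each row shifts and turns the commanded pose from where the row before left it, along the tool's axes as they then stand; what a row does not reach is not made up. A row lasts 1/12 s, in which the tool goes at most 41.7 mm and 7.16 degrees, less where a joint would pass 70% of its speed; a pose out of reach is approached as far as the arm can. A call is refused whole if a number of a shift passes 4.17 or a number of a turn 0.125, either way. A call with a gripper value outside its range is refused whole. "gripper" is the finger opening in cm, from 0 to 9.12, set as the call begins (left out, the last holds). The fingers move at their own pace and stop on an object; "force" is the grip in N (left out, the last holds). Time passes only in rows, so rows that do not move let the fingers close. It gives the time, the measured TCP pose, the force, the opening and the grip force at its end, in the units of the state.
- env.state(): the state, without advancing time (a new reading comes with each control period).
- grab_frame(name): name is "side" or "top"; returns a dict with "color" (420x560x3 uint8, red, green, blue), "vfov" (degrees; the focal length in pixels is half the picture's height over the tangent of half this angle, whatever the lens; pixels are square), "cx", "cy" (the principal point, pixels), "view" (4x4, takes a point from world to camera coordinates). Camera axes: x right, y up, looking along -z (the intrinsics and any distortion apply to the point x, -y, -z); pixel columns grow to the right and rows downward; lengths in mm; the calibration is good to about 2 mm. A picture is of the moment at which its call begins. There is no depth.
- env.job_done(): hands the job in; it is judged then, once.
The state is a dict: "time_s": time; "qpos": joint angles; "qvel": joint speeds; "effort": joint torques, N m; "ee_pos": TCP position; "ee_rot": TCP orientation; "force": force on the tool from outside, world axes, zero at the start; "torque": the same for the moment, N m; "gripper_width": finger opening in mm; "gripper_force": force on a finger pad.
Only numpy, scipy, OpenCV 4.12 (cv2) and the standard library are available. Lean on these libraries where they do the work, as an engineer would, in place of code of your own. Each camera call takes 0.05 s, during which the arm holds its last target. There are 200 camera calls.

## Working session

There is one attempt and no reset: what is moved stays moved. The work goes in short steps, Python scripts to look and compute and a tool call to move; the robot and the scene stay as the last step left them, time stands still between calls to the robot, and variables do not carry over. Pictures are saved under pics/ and viewed, at most 10 in all, crops included, and the job is handed in when it is done.

Besides the shell and the picture viewer there is one more tool, called after ">>>" as name(argument=value, ...) on one line, values as JSON. move_arm: Moves the arm, as the interface text tells. Its arguments: {"type":"object","properties":{"plan":{"type":"array","items":{"type":"object","properties":{"tx":{"type":"number"},"ty":{"type":"number"},"tz":{"type":"number"},"wx":{"type":"number"},"wy":{"type":"number"},"wz":{"type":"number"}}}},"gripper":{"type":"number"},"force":{"type":"number"}},"required":["plan"]}

```bash
mkdir -p pics
python3 - <<'E'
from workcell import env, grab_frame
import cv2
for n in("side","top"):
    f=grab_frame(n); cv2.imwrite(f"pics/{n}0.png",cv2.resize(f["color"][:,:,::-1],None,fx=1.4,fy=1.4,interpolation=cv2.INTER_CUBIC))
    print(n,{k:v for k,v in f.items() if k!="color"})
print(env.state())
E
```

```text
side {'vfov': 43.531438634977135, 'cx': 280.50473745788355, 'cy': 207.2950681976194, 'view': array([[-8.87020654e-01, -4.61452608e-01, -1.59953158e-02,
         5.27700532e+02],
       [ 2.45179508e-01, -5.00081945e-01,  8.30545036e-01,
        -2.47643444e+02],
       [-3.91256141e-01,  7.32788878e-01,  5.56721737e-01,
        -7.91245289e+02],
       [ 0.00000000e+00,  0.00000000e+00,  0.00000000e+00,
         1.00000000e+00]])}
top {'vfov': 43.65516871543756, 'cx': 273.50870419219706, 'cy': 212.22876545211415, 'view': array([[-9.58548258e-03, -9.99947120e-01, -3.72490695e-03,
        -1.29169612e+01],
       [ 9.98207932e-01, -9.78872141e-03,  5.90347761e-02,
        -6.05792321e+02],
       [-5.90681165e-02, -3.15235485e-03,  9.98248977e-01,
        -1.15125196e+03],
       [ 0.00000000e+00,  0.00000000e+00,  0.00000000e+00,
         1.00000000e+00]])}
{'time_s': 0.1, 'qpos': array([-6.61199352e+01,  1.83473486e+01,  8.96984874e+01,  1.46501476e-03,
        7.20433460e+01, -1.14545356e+00]), 'qvel': array([-0.00148071, -0.07807038, -0.10549247, -0.05501487,  0.00967808,
       -0.01335496]), 'effort': array([-5.34759965e-04, -4.13331878e+01, -2.32509667e+01,  7.27820140e-02,
        4.21549135e-02, -5.99067607e-05]), 'ee_pos': array([ 243.07120721, -520.60939714,  213.21695206]), 'ee_rot': array([-1.79910864e+02, -3.17547269e-03,  2.50250632e+01]), 'force': array([-0.27865149, -0.58837033,  0.8304046 ]), 'torque': array([0.00302697, 0.03100482, 0.00710273]), 'gripper_force': 0.0, 'gripper_width': 91.23202467589923}
```

View pics/side0.png

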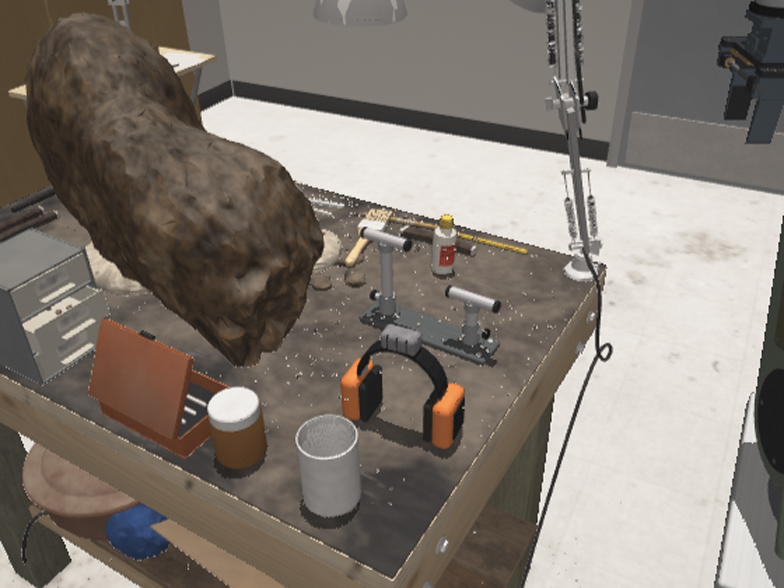

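View pics/top0.png

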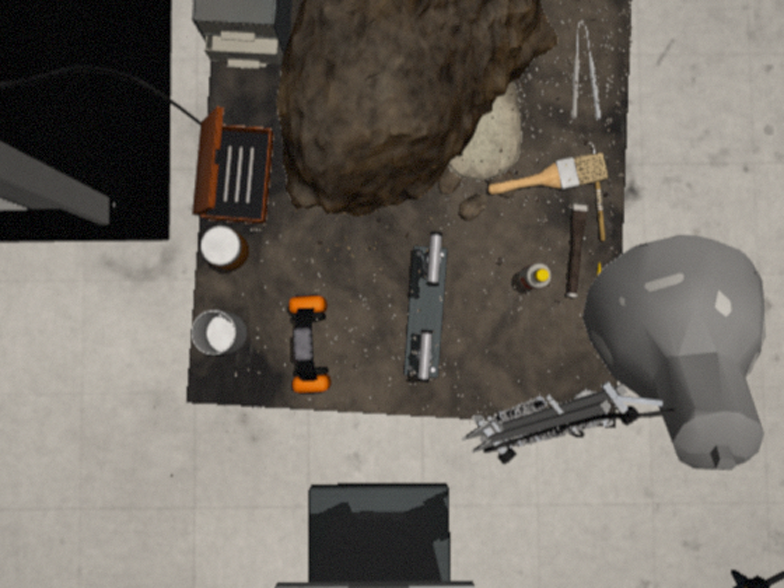

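Side view shows the high bar is the far one: its ends are at (362,230) and (408,245), while the near, low bar runs (448,290)–(498,306). The pad is at (402,340). In the top view the pad is at (303,345), the far bar runs (437,235)–(432,282), the near bar (428,333)–(424,378), and a rock and a lamp hang over the scene.

```bash
cat > h.py <<'E'
import numpy as np
C={'side':(43.531438634977135,280.50473745788355,207.2950681976194,[[-8.87020654e-01,-4.61452608e-01,-1.59953158e-02,5.27700532e+02],[2.45179508e-01,-5.00081945e-01,8.30545036e-01,-2.47643444e+02],[-3.91256141e-01,7.32788878e-01,5.56721737e-01,-7.91245289e+02]]),
'top':(43.65516871543756,273.50870419219706,212.22876545211415,[[-9.58548258e-03,-9.99947120e-01,-3.72490695e-03,-1.29169612e+01],[9.98207932e-01,-9.78872141e-03,5.90347761e-02,-6.05792321e+02],[-5.90681165e-02,-3.15235485e-03,9.98248977e-01,-1.15125196e+03]])}
def ray(n,u,v,s=1.4):
    vf,cx,cy,V=C[n];V=np.array(V);f=210/np.tan(np.radians(vf/2))
    d=V[:,:3].T@np.array([(u/s-cx)/f,-(v/s-cy)/f,-1]);return -V[:,:3].T@V[:,3],d/np.linalg.norm(d)
def atz(n,u,v,z,s=1.4):
    o,d=ray(n,u,v,s);return (o+d*(z-o[2])/d[2]).round(1)
def tri(a,b,s=1.4):
    o,d=ray('side',*a,s);p,e=ray('top',*b,s)
    t=np.linalg.lstsq(np.c_[d,-e],p-o,rcond=None)[0];A=o+t[0]*d;B=p+t[1]*e
    return ((A+B)/2).round(1),np.linalg.norm(A-B).round(1)
def px(n,P,s=1.4):
    vf,cx,cy,V=C[n];q=np.array(V)@np.r_[P,1];f=210/np.tan(np.radians(vf/2))
    return (s*np.array([cx-f*q[0]/q[2],cy+f*q[1]/q[2]])).round(1)
E
python3 - <<'E'
from h import *
o=print
o('cams',ray('side',0,0)[0],ray('top',0,0)[0])
o('pad top centre',tri((402,334),(303,345)),atz('top',303,345,142))
o('cups top view z66',atz('top',308,304,66),atz('top',311,383,66))
o('far bar ends',tri((362,229),(437,235)),tri((406,243),(432,283)))
o('near bar ends',tri((449,290),(428,333)),tri((496,306),(424,379)))
o('plate',[atz('top',*p,8) for p in((411,246),(446,248),(405,379),(431,381))])
o('jar top',tri((233,408),(220,244))); o('tin',tri((328,440),(215,332)))
o('glue',tri((447,220),(542,274)))
o('bench near edge',atz('top',190,403,0),atz('top',470,418,0),atz('side',397,578,0))
for z in(100,200,300,400,500): o('rock',z,atz('top',350,213,z),atz('top',300,205,z),atz('top',470,140,z),'side',atz('side',240,363,z),atz('side',310,300,z),atz('side',322,240,z))
o('lamp base',atz('side',582,270,10))
for z in(200,300,400,500,600): o('lampT',z,atz('top',600,290,z),atz('top',715,460,z),atz('top',480,445,z),'S',atz('side',555,0,z),atz('side',565,100,z),atz('side',360,20,z))
E
```

```text
cams [219.21879041 699.48251914 654.62322145] [ 536.58059977  -22.47536511 1184.95079089]
pad top centre (array([531.1,  95.2, 137.7]), np.float64(0.6)) [531.4  94.8 142. ]
cups top view z66 [593.4  95.5  66. ] [473.3  91.4  66. ]
far bar ends (array([688.9, -96.2, 142. ]), np.float64(5.3)) (array([618. , -89.3, 140.7]), np.float64(0.2))
near bar ends (array([548.4, -85.4,  85.2]), np.float64(2.5)) (array([478.4, -79.3,  83.7]), np.float64(0.6))
plate [array([688.4, -64.8,   8. ]), array([ 684.5, -121.2,    8. ]), array([475. , -52.7,   8. ]), array([471.4, -94.2,   8. ])]
jar top (array([685.1, 228.6,  69.5]), np.float64(3.1))
tin (array([551.2, 233.3,  82.5]), np.float64(1.5))
glue (array([ 631.8, -257.8,   91.6]), np.float64(3.9))
bench near edge [439.5 292.5   0. ] [ 411.5 -156.3    0. ] [434.8 298.4   0. ]
rock 100 [726.9  28.8 100. ] [739.7 103.4 100. ] [ 835.4 -151.8  100. ] side [700.1 186.6 100. ] [697.1  38.7 100. ] [ 767.8 -104.4  100. ]
rock 200 [709.4  24.1 200. ] [721.   91.8 200. ] [ 807.9 -139.9  200. ] side [613.4 279.1 200. ] [610.9 157.8 200. ] [668.9  40.6 200. ]

[... 469 characters left out ...]
0. ] [ 374.4 -457.2  200. ] [ 396.9 -146.4  200. ] S [  790.  -1314.2   200. ] [ 543.9 -575.3  200. ] [1161.4 -921.6  200. ]
lampT 300 [ 595.  -281.8  300. ] [ 390.9 -413.   300. ] [ 411.1 -133.8  300. ] S [ 664.4 -871.3  300. ] [ 472.5 -294.9  300. ] [ 954.1 -565.   300. ]
lampT 400 [ 588.4 -252.5  400. ] [ 407.4 -368.9  400. ] [ 425.3 -121.2  400. ] S [ 538.9 -428.3  400. ] [401.1 -14.5 400. ] [ 746.9 -208.4  400. ]
lampT 500 [ 581.8 -223.2  500. ] [ 423.8 -324.8  500. ] [ 439.5 -108.6  500. ] S [413.3  14.6 500. ] [329.6 265.9 500. ] [539.7 148.1 500. ]
lampT 600 [ 575.2 -193.9  600. ] [ 440.3 -280.6  600. ] [453.6 -96.1 600. ] S [287.8 457.5 600. ] [258.2 546.3 600. ] [332.4 504.7 600. ]
```

```bash
cat > hull.py <<'E'
from h import *
import cv2
S=np.array([(35,40),(75,12),(130,15),(180,40),(205,115),(270,155),(318,210),(323,245),(300,330),(240,365),(205,345),(150,285),(80,235),(35,180),(25,100)])
T=np.array([(300,0),(540,0),(556,40),(495,100),(455,155),(430,192),(390,208),(350,214),(295,205),(280,100)])
def hull(S,T,X,Y,Z):
    out=[]
    for z in Z:
        for x in X:
            for y in Y:
                a=px('side',(x,y,z));b=px('top',(x,y,z))
                if cv2.pointPolygonTest(S.astype(np.float32),tuple(map(float,a)),False)>=0 and cv2.pointPolygonTest(T.astype(np.float32),tuple(map(float,b)),False)>=0: out.append((x,y,z))
    return np.array(out)
E
python3 - <<'E'
from hull import *
H=hull(S,T,range(600,900,20),range(-220,240,20),range(0,560,40))
for z in range(0,560,40):
    h=H[H[:,2]==z] if len(H) else []
    print(z,{int(x):(int(h[h[:,0]==x][:,1].min()),int(h[h[:,0]==x][:,1].max())) for x in sorted(set(h[:,0]))} if len(h) else None)
print('lamp base in top',px('top',(423,-337,10)))
for a,b in [((360,20),(690,300)),((568,100),(490,435)),((555,0),(480,445)),((580,200),(600,400)),((583,262),(640,405)),((572,175),(560,415))]: print(a,b,tri(a,b))
print('tcp px',px('side',(243,-521,214)),px('top',(243,-521,214)))
from workcell import grab_frame
a=cv2.resize(grab_frame('side')['color'][150:270,240:370,::-1],None,fx=3.5,fy=3.5,interpolation=3)
b=cv2.resize(grab_frame('top')['color'][160:280,200:325,::-1],None,fx=3,fy=3.5/3.5*3,interpolation=3)
c=np.zeros((420,455+375,3),np.uint8);c[:,:455]=a;c[:360,455:]=b;cv2.imwrite('pics/c1.png',c[:,:800])
E
```

```text
0 {760: (-20, 0), 780: (-60, 80), 800: (-100, 80), 820: (-120, 80), 840: (-140, 80), 860: (-140, 80), 880: (-160, 60)}
40 {740: (20, 40), 760: (-40, 100), 780: (-80, 120), 800: (-100, 120), 820: (-120, 120), 840: (-140, 100), 860: (-140, 100), 880: (-160, 80)}
80 {740: (-20, 80), 760: (-80, 100), 780: (-100, 100), 800: (-100, 120), 820: (-120, 120), 840: (-140, 120), 860: (-160, 120), 880: (-160, 100)}
120 {740: (-40, 100), 760: (-80, 100), 780: (-100, 100), 800: (-120, 100), 820: (-120, 120), 840: (-140, 120), 860: (-160, 120), 880: (-180, 120)}
160 {720: (0, 40), 740: (-60, 100), 760: (-80, 100), 780: (-100, 100), 800: (-100, 100), 820: (-120, 100), 840: (-140, 100), 860: (-160, 120), 880: (-160, 120)}
200 {720: (-20, 80), 740: (-40, 100), 760: (-40, 100), 780: (-60, 100), 800: (-80, 100), 820: (-100, 100), 840: (-100, 100), 860: (-120, 100), 880: (-140, 100)}
240 {720: (20, 80), 740: (0, 80), 760: (-20, 100), 780: (-40, 100), 800: (-40, 100), 820: (-60, 100), 840: (-80, 100), 860: (-80, 100), 880: (-80, 100)}
280 {720: (40, 80), 740: (20, 80), 760: (20, 80), 780: (0, 80), 800: (0,
[... 231 characters left out ...]
), 820: (60, 80), 840: (40, 80), 860: (20, 80), 880: (0, 80)}
400 {800: (80, 80), 820: (60, 80), 840: (60, 80), 860: (40, 60), 880: (20, 60)}
440 {860: (60, 60), 880: (60, 60)}
480 None
520 None
lamp base in top [584.5 410.3]
(360, 20) (690, 300) (array([ 664.1, -276.5,  416.1]), np.float64(215.3))
(568, 100) (490, 435) (array([ 429.6, -138.2,  356.3]), np.float64(1.0))
(555, 0) (480, 445) (array([ 442. , -109.9,  473.5]), np.float64(13.0))
(580, 200) (600, 400) (array([ 444.7, -327.3,  136. ]), np.float64(10.0))
(583, 262) (640, 405) (array([ 434.6, -436.8,  -32.3]), np.float64(16.5))
(572, 175) (560, 415) (array([ 437.8, -250.2,  212. ]), np.float64(2.3))
tcp px [744.6 129.9] [772.9 564. ]
```

View pics/c1.png

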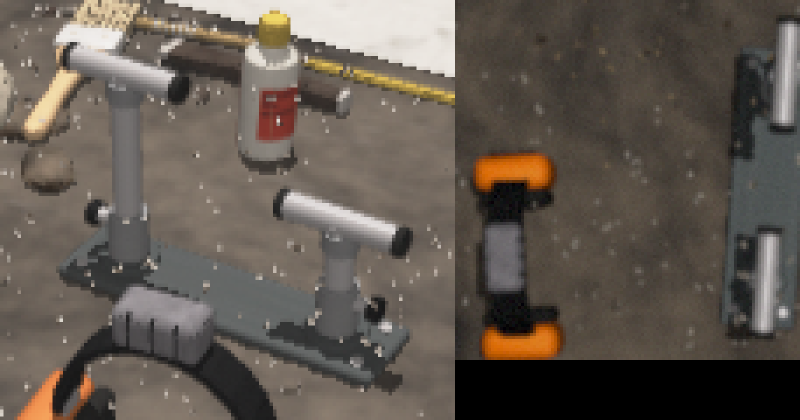

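Enlarged: the far bar's near cap is centred at crop (179,88) in the side view and (784,128) in the top view. The pad is centred at (505,257) in the top crop, spanning x 485–526 and y 222–292.

Run:
```python
from h import *
s=lambda u,v:(240+u/3.5,150+v/3.5); t=lambda u,v:(200+(u-455)/3,160+v/3)
print('far near-cap',tri(s(179,89),t(784,125),1),'far far-cap',tri(s(68,56),t(789,20),1))
print('near caps',tri(s(280,204),t(770,232),1),tri(s(402,240),t(763,332),1))
print('far bar top-view at z155',atz('top',*t(784,128),155,1),atz('top',*t(789,17),155,1))
print('pad',atz('top',*t(505.5,257),140,1), 'pad ends',atz('top',*t(506,222),140,1),atz('top',*t(505,292),140,1))
print('cups',atz('top',*t(513,170),60,1),atz('top',*t(522,342),60,1))
print('pad pred side crop',px('side',(531,95,142),1),'seen',s(163,312))
```

```text
far near-cap (array([618.3, -92.4, 134.9]), np.float64(2.1)) far far-cap (array([689.9, -96.1, 136.4]), np.float64(0.4))
near caps (array([549.4, -84.1,  83. ]), np.float64(2.3)) (array([477.9, -79.1,  83.9]), np.float64(1.9))
far bar top-view at z155 [615.7 -90.6 155. ] [689.  -94.9 155. ]
pad [532.9  94.2 140. ] pad ends [556.1  93.8 140. ] [509.7  94.6 140. ]
cups [594.7  97.6  60. ] [472.1  91.6  60. ]
pad pred side crop [287.1 236.4] seen (286.57142857142856, 239.14285714285714)
```

>>> move_arm(plan=[{"ty": -3.2,"tx": -0.07,"tz": -0.55},{"ty": -3.2,"tx": -0.07,"tz": -0.55},{"ty": -3.2,"tx": -0.07,"tz": -0.55},{"ty": -3.2,"tx": -0.07,"tz": -0.55},{"ty": -3.2,"tx": -0.07,"tz": -0.55},{"ty": -3.2,"tx": -0.07,"tz": -0.55},{"ty": -3.2,"tx": -0.07,"tz": -0.55},{"ty": -3.2,"tx": -0.07,"tz": -0.55},{"tx": 3.5,"ty": -0.73},{"tx": 3.5,"ty": -0.73},{"tx": 3.5,"ty": -0.73},{"tx": 3.5,"ty": -0.73}], gripper=7)

```text
schema error: expected keys tx, ty, tz, wx, wy, wz
```

>>> move_arm(plan=[{"tx": 2.75,"ty": -2.1},{"tx": 2.75,"ty": -2.1},{"tx": 2.75,"ty": -2.1},{"tx": 2.75,"ty": -2.1},{"tx": 1.6,"ty": -3.08},{"tx": 1.6,"ty": -3.08},{"tx": 1.6,"ty": -3.08},{"tx": 1.6,"ty": -3.08},{"wz": 0.1},{"wz": 0.1},{"wz": 0.1},{"wz": 0.1}])

```text
schema error: expected keys tx, ty, tz, wx, wy, wz
```

>>> move_arm(plan=[{"tx": -0.07,"ty": -3.2,"tz": -0.55,"wx": 0,"wy": 0,"wz": 0},{"tx": -0.07,"ty": -3.2,"tz": -0.55,"wx": 0,"wy": 0,"wz": 0},{"tx": -0.07,"ty": -3.2,"tz": -0.55,"wx": 0,"wy": 0,"wz": 0},{"tx": -0.07,"ty": -3.2,"tz": -0.55,"wx": 0,"wy": 0,"wz": 0},{"tx": -0.07,"ty": -3.2,"tz": -0.55,"wx": 0,"wy": 0,"wz": 0},{"tx": -0.07,"ty": -3.2,"tz": -0.55,"wx": 0,"wy": 0,"wz": 0},{"tx": -0.07,"ty": -3.2,"tz": -0.55,"wx": 0,"wy": 0,"wz": 0},{"tx": -0.07,"ty": -3.2,"tz": -0.55,"wx": 0,"wy": 0,"wz": 0},{"tx": 3.5,"ty": -0.73,"tz": 0,"wx": 0,"wy": 0,"wz": 0},{"tx": 3.5,"ty": -0.73,"tz": 0,"wx": 0,"wy": 0,"wz": 0},{"tx": 3.5,"ty": -0.73,"tz": 0,"wx": 0,"wy": 0,"wz": 0},{"tx": 3.5,"ty": -0.73,"tz": 0,"wx": 0,"wy": 0,"wz": 0}], gripper=7)

```text
time_s: 1.2
ee_pos: [244.9, -204.6, 258.3]
ee_rot: [179.9, -0.0, 24.9]
force: [0.5, -0.2, -0.2]
gripper_width: 70.1
gripper_force: 0.0
```

>>> move_arm(plan=[{"tx": 2.75,"ty": -2.1,"tz": 0,"wx": 0,"wy": 0,"wz": 0},{"tx": 2.75,"ty": -2.1,"tz": 0,"wx": 0,"wy": 0,"wz": 0},{"tx": 2.75,"ty": -2.1,"tz": 0,"wx": 0,"wy": 0,"wz": 0},{"tx": 2.75,"ty": -2.1,"tz": 0,"wx": 0,"wy": 0,"wz": 0},{"tx": 1.6,"ty": -3.08,"tz": 0,"wx": 0,"wy": 0,"wz": 0},{"tx": 1.6,"ty": -3.08,"tz": 0,"wx": 0,"wy": 0,"wz": 0},{"tx": 1.6,"ty": -3.08,"tz": 0,"wx": 0,"wy": 0,"wz": 0},{"tx": 1.6,"ty": -3.08,"tz": 0,"wx": 0,"wy": 0,"wz": 0},{"tx": 0,"ty": 0,"tz": 0,"wx": 0,"wy": 0,"wz": 0.1},{"tx": 0,"ty": 0,"tz": 0,"wx": 0,"wy": 0,"wz": 0.1},{"tx": 0,"ty": 0,"tz": 0,"wx": 0,"wy": 0,"wz": 0.1},{"tx": 0,"ty": 0,"tz": 0,"wx": 0,"wy": 0,"wz": 0.1}])

```text
time_s: 2.2
ee_pos: [314.1, 56.1, 257.8]
ee_rot: [180.0, 0.0, 1.9]
force: [0.6, 0.0, 0.5]
gripper_width: 70.3
gripper_force: 0.0
```

>>> move_arm(plan=[{"tx": 3.13,"ty": -0.44,"tz": 0,"wx": 0,"wy": 0,"wz": 0},{"tx": 3.13,"ty": -0.44,"tz": 0,"wx": 0,"wy": 0,"wz": 0},{"tx": 3.13,"ty": -0.44,"tz": 0,"wx": 0,"wy": 0,"wz": 0},{"tx": 3.13,"ty": -0.44,"tz": 0,"wx": 0,"wy": 0,"wz": 0},{"tx": 3.13,"ty": -0.44,"tz": 0,"wx": 0,"wy": 0,"wz": 0},{"tx": 3.13,"ty": -0.44,"tz": 0,"wx": 0,"wy": 0,"wz": 0},{"tx": 3.13,"ty": -0.44,"tz": 0,"wx": 0,"wy": 0,"wz": 0},{"tx": 0,"ty": 0,"tz": 3,"wx": 0,"wy": 0,"wz": 0},{"tx": 0,"ty": 0,"tz": 3,"wx": 0,"wy": 0,"wz": 0},{"tx": 0,"ty": 0,"tz": 3,"wx": 0,"wy": 0,"wz": 0},{"tx": 0,"ty": 0,"tz": 0,"wx": 0,"wy": 0,"wz": 0}])

```text
time_s: 3.12
ee_pos: [528.1, 93.8, 162.0]
ee_rot: [179.9, 0.7, 2.1]
force: [-1.2, -0.5, -0.6]
gripper_width: 70.0
gripper_force: 0.0
```

Run:
```python
from workcell import env, grab_frame
import cv2
cv2.imwrite('pics/s2.png',cv2.resize(grab_frame('side')['color'][100:340,150:400,::-1],None,fx=2.4,fy=2.4,interpolation=3))
print(env.state()['ee_pos'],env.state()['qpos'])
```

```text
[529.99295663  94.09074537 165.21333323] [ 8.84662338e+00  1.73335884e+01  9.84945450e+01 -6.83702655e-03
  6.46027592e+01  9.67413894e+01]
```

View pics/s2.png

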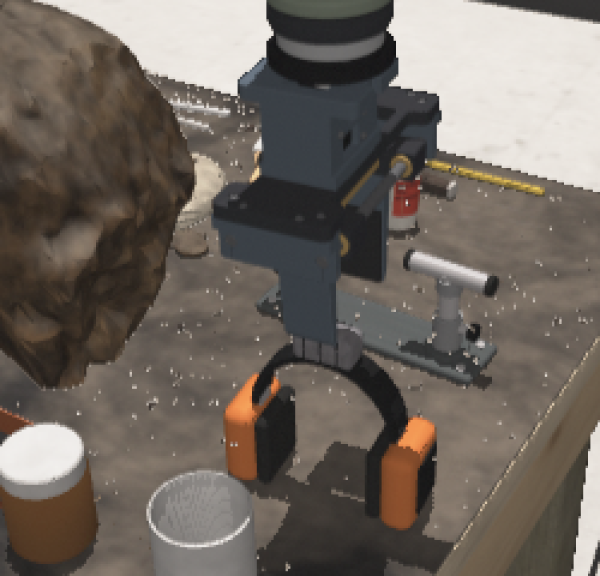

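The fingers straddle the pad: the near finger's tip is at (312,340) and the pad at (325,345). Descending.

>>> move_arm(plan=[{"tx": 0.2,"ty": 0,"tz": 1.0,"wx": 0,"wy": 0,"wz": 0},{"tx": 0,"ty": 0,"tz": 1.0,"wx": 0,"wy": 0,"wz": 0},{"tx": 0,"ty": 0,"tz": 1.0,"wx": 0,"wy": 0,"wz": 0},{"tx": 0,"ty": 0,"tz": 0.7,"wx": 0,"wy": 0,"wz": 0},{"tx": 0,"ty": 0,"tz": 0.6,"wx": 0,"wy": 0,"wz": 0},{"tx": 0,"ty": 0,"tz": 0,"wx": 0,"wy": 0,"wz": 0},{"tx": 0,"ty": 0,"tz": 0,"wx": 0,"wy": 0,"wz": 0}])

```text
time_s: 3.75
ee_pos: [534.1, 94.5, 124.8]
ee_rot: [180.0, 0.0, 2.1]
force: [0.0, -0.3, 0.4]
gripper_width: 70.1
gripper_force: 0.0
```

>>> move_arm(plan=[{"tx": 0,"ty": 0,"tz": 0,"wx": 0,"wy": 0,"wz": 0},{"tx": 0,"ty": 0,"tz": 0,"wx": 0,"wy": 0,"wz": 0},{"tx": 0,"ty": 0,"tz": 0,"wx": 0,"wy": 0,"wz": 0},{"tx": 0,"ty": 0,"tz": 0,"wx": 0,"wy": 0,"wz": 0},{"tx": 0,"ty": 0,"tz": 0,"wx": 0,"wy": 0,"wz": 0},{"tx": 0,"ty": 0,"tz": 0,"wx": 0,"wy": 0,"wz": 0},{"tx": 0,"ty": 0,"tz": 0,"wx": 0,"wy": 0,"wz": 0},{"tx": 0,"ty": 0,"tz": 0,"wx": 0,"wy": 0,"wz": 0}], gripper=1.5, force=25)

```text
time_s: 4.42
ee_pos: [534.3, 94.6, 125.0]
ee_rot: [-180.0, -0.0, 2.1]
force: [-0.1, 0.7, -0.3]
gripper_width: 26.1
gripper_force: 24.9
```

>>> move_arm(plan=[{"tx": 0,"ty": 0,"tz": -0.5,"wx": 0,"wy": 0,"wz": 0},{"tx": 0,"ty": 0,"tz": -1,"wx": 0,"wy": 0,"wz": 0},{"tx": 0,"ty": 0,"tz": -2,"wx": 0,"wy": 0,"wz": 0},{"tx": 0,"ty": 0,"tz": -2,"wx": 0,"wy": 0,"wz": 0},{"tx": 0,"ty": 0,"tz": -2,"wx": 0,"wy": 0,"wz": 0},{"tx": 0,"ty": 0,"tz": -2,"wx": 0,"wy": 0,"wz": 0},{"tx": 0,"ty": 0,"tz": -2,"wx": 0,"wy": 0,"wz": 0},{"tx": 0,"ty": 0,"tz": -2,"wx": 0,"wy": 0,"wz": 0},{"tx": 0,"ty": 0,"tz": -2,"wx": 0,"wy": 0,"wz": 0},{"tx": 0,"ty": 0,"tz": -2,"wx": 0,"wy": 0,"wz": 0},{"tx": 0,"ty": 0,"tz": -2,"wx": 0,"wy": 0,"wz": 0},{"tx": 0,"ty": 0,"tz": 0,"wx": 0,"wy": 0,"wz": 0}], force=30)

```text
time_s: 5.42
ee_pos: [535.9, 94.8, 324.8]
ee_rot: [-179.9, -0.5, 2.1]
force: [0.1, 0.8, -1.9]
gripper_width: 25.8
gripper_force: 29.9
```

>>> move_arm(plan=[{"tx": 0,"ty": 0,"tz": 0,"wx": 0,"wy": 0,"wz": -0.1},{"tx": 0,"ty": 0,"tz": 0,"wx": 0,"wy": 0,"wz": -0.1},{"tx": 0,"ty": 0,"tz": 0,"wx": 0,"wy": 0,"wz": -0.1},{"tx": 0,"ty": 0,"tz": 0,"wx": 0,"wy": 0,"wz": -0.1},{"tx": 0,"ty": 0,"tz": 0,"wx": 0,"wy": 0,"wz": -0.1},{"tx": 0,"ty": 0,"tz": 0,"wx": 0,"wy": 0,"wz": -0.1},{"tx": 0,"ty": 0,"tz": 0,"wx": 0,"wy": 0,"wz": -0.1},{"tx": 0,"ty": 0,"tz": 0,"wx": 0,"wy": 0,"wz": -0.1},{"tx": 0,"ty": 0,"tz": 0,"wx": 0,"wy": 0,"wz": -0.1},{"tx": 0,"ty": 0,"tz": 0,"wx": 0,"wy": 0,"wz": -0.1},{"tx": 0,"ty": 0,"tz": 0,"wx": 0,"wy": 0,"wz": -0.1},{"tx": 0,"ty": 0,"tz": 0,"wx": 0,"wy": 0,"wz": -0.1}])

```text
time_s: 6.42
ee_pos: [533.6, 94.4, 318.9]
ee_rot: [-179.9, 0.1, 71.1]
force: [-0.4, 0.5, -2.9]
gripper_width: 25.5
gripper_force: 29.9
```

>>> move_arm(plan=[{"tx": 0,"ty": 0,"tz": 0,"wx": 0,"wy": 0,"wz": -0.1},{"tx": 0,"ty": 0,"tz": 0,"wx": 0,"wy": 0,"wz": -0.1},{"tx": 0,"ty": 0,"tz": 0,"wx": 0,"wy": 0,"wz": -0.066},{"tx": 0,"ty": 0,"tz": 0,"wx": 0,"wy": 0,"wz": 0},{"tx": 0,"ty": 0,"tz": 0,"wx": 0,"wy": 0,"wz": 0}])

```text
time_s: 6.83
ee_pos: [533.8, 94.4, 319.2]
ee_rot: [-179.9, 0.0, 86.0]
force: [-0.6, 0.1, -2.7]
gripper_width: 25.5
gripper_force: 29.9
```

>>> move_arm(plan=[{"tx": -0.9,"ty": 2.7,"tz": 0,"wx": 0,"wy": 0,"wz": 0},{"tx": -0.9,"ty": 2.7,"tz": 0,"wx": 0,"wy": 0,"wz": 0},{"tx": -0.9,"ty": 2.7,"tz": 0,"wx": 0,"wy": 0,"wz": 0},{"tx": -0.9,"ty": 2.7,"tz": 0,"wx": 0,"wy": 0,"wz": 0},{"tx": -2.4,"ty": 0.3,"tz": 0,"wx": 0,"wy": 0,"wz": 0},{"tx": -2.4,"ty": 0.3,"tz": 0,"wx": 0,"wy": 0,"wz": 0},{"tx": -2.4,"ty": 0.3,"tz": 0,"wx": 0,"wy": 0,"wz": 0},{"tx": -2.4,"ty": 0.3,"tz": 0,"wx": 0,"wy": 0,"wz": 0},{"tx": -2.4,"ty": 0.3,"tz": 0,"wx": 0,"wy": 0,"wz": 0},{"tx": -2.4,"ty": 0.3,"tz": 0,"wx": 0,"wy": 0,"wz": 0},{"tx": 0,"ty": 0,"tz": 0,"wx": 0,"wy": 0,"wz": 0},{"tx": 0,"ty": 0,"tz": 0,"wx": 0,"wy": 0,"wz": 0}])

```text
time_s: 7.83
ee_pos: [647.5, -94.7, 319.1]
ee_rot: [-179.9, -0.0, 85.9]
force: [0.3, 0.6, -2.0]
gripper_width: 25.7
gripper_force: 30.0
```

Run:
```python
from workcell import env, grab_frame
import cv2,numpy as np
a=cv2.resize(grab_frame('side')['color'][60:280,190:400,::-1],None,fx=2,fy=2,interpolation=3)
b=cv2.resize(grab_frame('top')['color'][100:310,180:370,::-1],None,fx=2,fy=2,interpolation=3)
c=np.zeros((440,800,3),np.uint8);c[:,:420]=a;c[:420,420:800]=b;cv2.imwrite('pics/c3.png',c)
print(env.state()['ee_pos'],env.state()['force'])
```

```text
[647.56785242 -93.00710724 319.56272548] [-0.39468084 -0.83848947 -1.85484758]
```

View pics/c3.png

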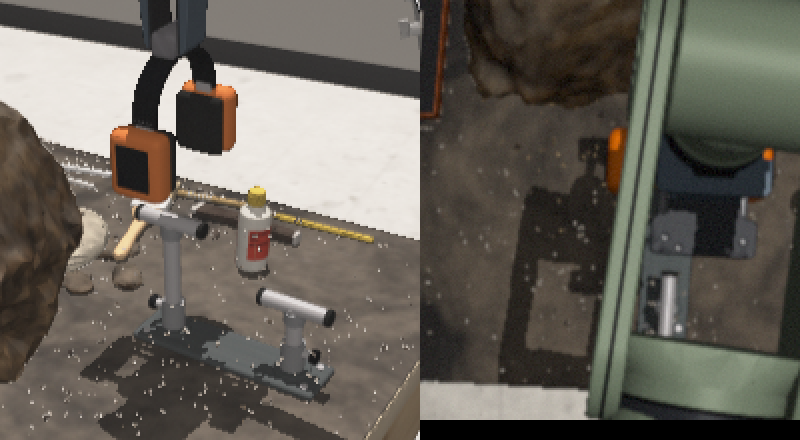

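The defenders hang upright above the far bar, cups at (142,165) and (207,118) either side of the bar at (170,220). Lowering partway.

>>> move_arm(plan=[{"tx": 0,"ty": 0.2,"tz": 1.2,"wx": 0,"wy": 0,"wz": 0},{"tx": 0,"ty": 0.1,"tz": 1.2,"wx": 0,"wy": 0,"wz": 0},{"tx": 0,"ty": 0,"tz": 1.2,"wx": 0,"wy": 0,"wz": 0},{"tx": 0,"ty": 0,"tz": 1.2,"wx": 0,"wy": 0,"wz": 0},{"tx": 0,"ty": 0,"tz": 1.2,"wx": 0,"wy": 0,"wz": 0},{"tx": 0,"ty": 0,"tz": 1.2,"wx": 0,"wy": 0,"wz": 0},{"tx": 0,"ty": 0,"tz": 1.2,"wx": 0,"wy": 0,"wz": 0},{"tx": 0,"ty": 0,"tz": 1.2,"wx": 0,"wy": 0,"wz": 0},{"tx": 0,"ty": 0,"tz": 1.2,"wx": 0,"wy": 0,"wz": 0},{"tx": 0,"ty": 0,"tz": 1.2,"wx": 0,"wy": 0,"wz": 0},{"tx": 0,"ty": 0,"tz": 1.2,"wx": 0,"wy": 0,"wz": 0},{"tx": 0,"ty": 0,"tz": 0,"wx": 0,"wy": 0,"wz": 0}])

```text
time_s: 8.93
ee_pos: [649.1, -92.1, 185.2]
ee_rot: [-179.7, -0.0, 86.2]
force: [-0.5, 0.3, -2.9]
gripper_width: 25.7
gripper_force: 30.0
```

Run:
```python
from workcell import env, grab_frame
import cv2,numpy as np
cv2.imwrite('pics/s4.png',cv2.resize(grab_frame('side')['color'][110:270,210:370,::-1],None,fx=3.5,fy=3.5,interpolation=3))
print(env.state()['ee_pos'],env.state()['force'])
```

```text
[649.81755584 -92.40390327 186.67286456] [ 0.1549743   0.42359082 -2.47181523]
```

View pics/s4.png

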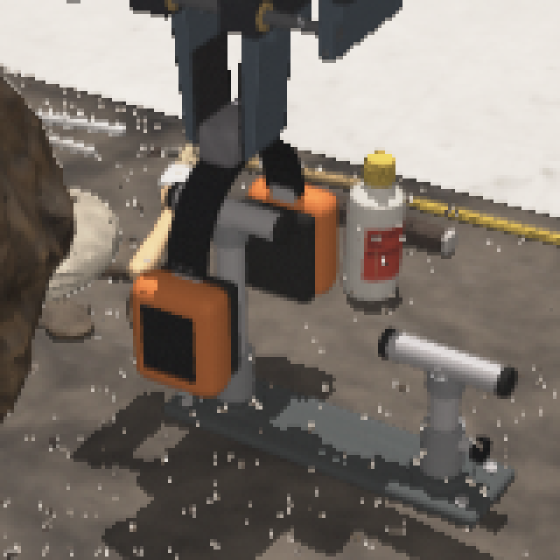

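One cup is on each side of the bar, with about 30 mm left between pad (220,160) and bar. I'll feel my way down.

>>> move_arm(plan=[{"tx": 0,"ty": 0,"tz": 0.4,"wx": 0,"wy": 0,"wz": 0},{"tx": 0,"ty": 0,"tz": 0.4,"wx": 0,"wy": 0,"wz": 0},{"tx": 0,"ty": 0,"tz": 0.4,"wx": 0,"wy": 0,"wz": 0},{"tx": 0,"ty": 0,"tz": 0.3,"wx": 0,"wy": 0,"wz": 0},{"tx": 0,"ty": 0,"tz": 0.3,"wx": 0,"wy": 0,"wz": 0},{"tx": 0,"ty": 0,"tz": 0.2,"wx": 0,"wy": 0,"wz": 0},{"tx": 0,"ty": 0,"tz": 0.2,"wx": 0,"wy": 0,"wz": 0},{"tx": 0,"ty": 0,"tz": 0.2,"wx": 0,"wy": 0,"wz": 0},{"tx": 0,"ty": 0,"tz": 0,"wx": 0,"wy": 0,"wz": 0},{"tx": 0,"ty": 0,"tz": 0,"wx": 0,"wy": 0,"wz": 0}], force=15)

```text
time_s: 9.82
ee_pos: [650.7, -93.9, 163.9]
ee_rot: [-180.0, 0.0, 86.1]
force: [0.1, 0.2, -1.9]
gripper_width: 26.0
gripper_force: 15.0
```

>>> move_arm(plan=[{"tx": 0,"ty": 0,"tz": 0.15,"wx": 0,"wy": 0,"wz": 0},{"tx": 0,"ty": 0,"tz": 0.15,"wx": 0,"wy": 0,"wz": 0},{"tx": 0,"ty": 0,"tz": 0.15,"wx": 0,"wy": 0,"wz": 0},{"tx": 0,"ty": 0,"tz": 0.15,"wx": 0,"wy": 0,"wz": 0},{"tx": 0,"ty": 0,"tz": 0,"wx": 0,"wy": 0,"wz": 0},{"tx": 0,"ty": 0,"tz": 0,"wx": 0,"wy": 0,"wz": 0}])

```text
time_s: 10.32
ee_pos: [650.6, -93.8, 157.8]
ee_rot: [-180.0, 0.0, 86.1]
force: [0.4, -0.1, -1.5]
gripper_width: 26.0
gripper_force: 15.0
```

>>> move_arm(plan=[{"tx": 0,"ty": 0,"tz": 0.1,"wx": 0,"wy": 0,"wz": 0},{"tx": 0,"ty": 0,"tz": 0.1,"wx": 0,"wy": 0,"wz": 0},{"tx": 0,"ty": 0,"tz": 0.1,"wx": 0,"wy": 0,"wz": 0},{"tx": 0,"ty": 0,"tz": 0,"wx": 0,"wy": 0,"wz": 0},{"tx": 0,"ty": 0,"tz": 0,"wx": 0,"wy": 0,"wz": 0}])

```text
time_s: 10.73
ee_pos: [650.6, -93.8, 154.8]
ee_rot: [-180.0, 0.0, 86.1]
force: [-0.2, 0.1, -2.8]
gripper_width: 25.8
gripper_force: 15.0
```

>>> move_arm(plan=[{"tx": 0,"ty": 0,"tz": 0.1,"wx": 0,"wy": 0,"wz": 0},{"tx": 0,"ty": 0,"tz": 0.1,"wx": 0,"wy": 0,"wz": 0},{"tx": 0,"ty": 0,"tz": 0,"wx": 0,"wy": 0,"wz": 0},{"tx": 0,"ty": 0,"tz": 0,"wx": 0,"wy": 0,"wz": 0}])

```text
time_s: 11.07
ee_pos: [650.6, -93.8, 152.8]
ee_rot: [-180.0, 0.0, 86.1]
force: [1.1, -0.2, -2.2]
gripper_width: 25.8
gripper_force: 15.0
```

>>> move_arm(plan=[{"tx": 0,"ty": 0,"tz": 0.1,"wx": 0,"wy": 0,"wz": 0},{"tx": 0,"ty": 0,"tz": 0,"wx": 0,"wy": 0,"wz": 0},{"tx": 0,"ty": 0,"tz": 0,"wx": 0,"wy": 0,"wz": 0}])

```text
time_s: 11.32
ee_pos: [650.8, -93.8, 152.4]
ee_rot: [180.0, 0.0, 86.1]
force: [-0.6, 0.4, 0.4]
gripper_width: 25.8
gripper_force: 15.0
```

Run:
```python
from workcell import env, grab_frame
import cv2,numpy as np
fs=[];im=None
for i in range(3):
    f=grab_frame('side')['color'].astype(float); im=f if im is None else im+f; fs.append(env.state()['force'][2])
cv2.imwrite('pics/s5.png',cv2.resize((im/3).astype(np.uint8)[130:230,225:325,::-1],None,fx=5.5,fy=5.5,interpolation=3))
print(env.state()['ee_pos'],fs)
```

```text
[650.83745779 -93.86428829 152.3949981 ] [np.float64(0.1788874823351984), np.float64(0.4064337859602454), np.float64(0.8862075987755138)]
```

View pics/s5.png

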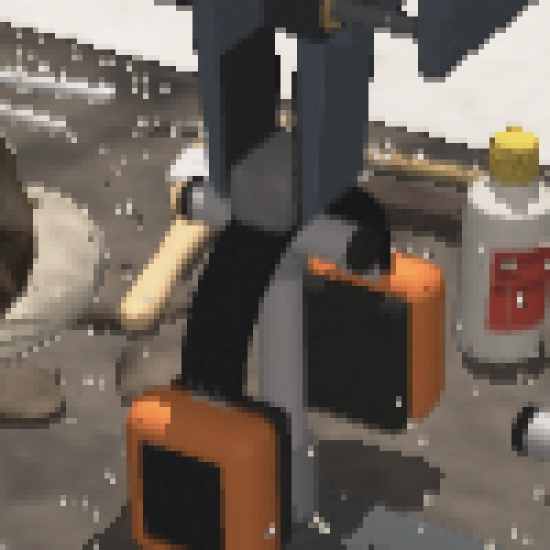

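The pad now rests on the bar at (262,222), and the measured load has gone from −2.4 to about +0.4 N, so the bar carries the weight. Releasing.

>>> move_arm(plan=[{"tx": 0,"ty": 0,"tz": 0,"wx": 0,"wy": 0,"wz": 0},{"tx": 0,"ty": 0,"tz": 0,"wx": 0,"wy": 0,"wz": 0},{"tx": 0,"ty": 0,"tz": 0,"wx": 0,"wy": 0,"wz": 0},{"tx": 0,"ty": 0,"tz": 0,"wx": 0,"wy": 0,"wz": 0},{"tx": 0,"ty": 0,"tz": 0,"wx": 0,"wy": 0,"wz": 0}], gripper=3.2, force=5)

```text
time_s: 11.88
ee_pos: [650.7, -93.8, 151.9]
ee_rot: [180.0, 0.0, 86.1]
force: [-0.0, -0.1, 0.5]
gripper_width: 31.8
gripper_force: 0.0
```

>>> move_arm(plan=[{"tx": 0,"ty": 0,"tz": 0,"wx": 0,"wy": 0,"wz": 0},{"tx": 0,"ty": 0,"tz": 0,"wx": 0,"wy": 0,"wz": 0},{"tx": 0,"ty": 0,"tz": 0,"wx": 0,"wy": 0,"wz": 0},{"tx": 0,"ty": 0,"tz": 0,"wx": 0,"wy": 0,"wz": 0},{"tx": 0,"ty": 0,"tz": -0.5,"wx": 0,"wy": 0,"wz": 0},{"tx": 0,"ty": 0,"tz": -1,"wx": 0,"wy": 0,"wz": 0},{"tx": 0,"ty": 0,"tz": -1,"wx": 0,"wy": 0,"wz": 0},{"tx": 0,"ty": 0,"tz": -2,"wx": 0,"wy": 0,"wz": 0},{"tx": 0,"ty": 0,"tz": -2,"wx": 0,"wy": 0,"wz": 0},{"tx": 0,"ty": 0,"tz": -2,"wx": 0,"wy": 0,"wz": 0},{"tx": 0,"ty": 0,"tz": -2,"wx": 0,"wy": 0,"wz": 0},{"tx": 0,"ty": 0,"tz": 0,"wx": 0,"wy": 0,"wz": 0}], gripper=6)

```text
time_s: 12.88
ee_pos: [652.9, -94.2, 263.3]
ee_rot: [179.4, 0.1, 86.1]
force: [0.6, -0.2, 0.7]
gripper_width: 60.0
gripper_force: 0.0
```

Run:
```python
from workcell import env, grab_frame
import cv2
cv2.imwrite('pics/s6.png',cv2.resize(grab_frame('side')['color'][:,:,::-1],None,fx=1.4,fy=1.4,interpolation=3))
print(env.state()['ee_pos'],env.state()['force'])
```

```text
[652.02384195 -94.04661679 260.71985384] [ 0.4492184   0.89896869 -0.48924545]
```

View pics/s6.png

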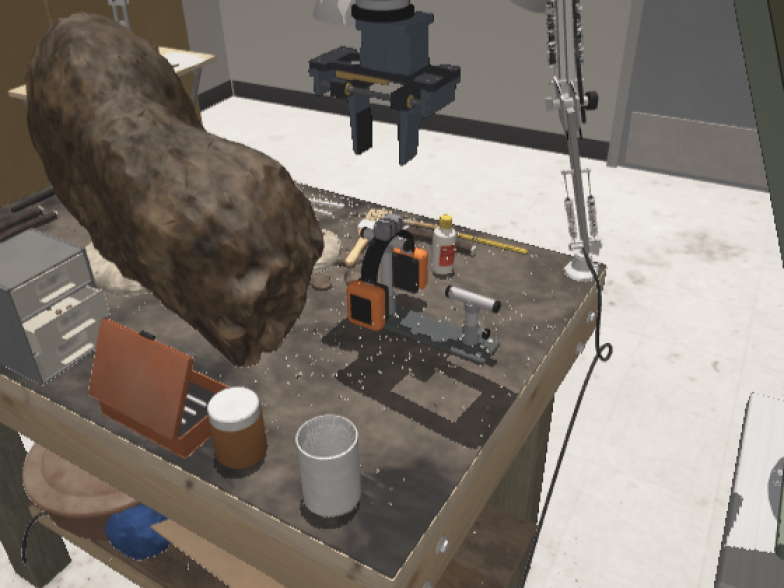

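The defenders hang on the far bar (pad at (388,226), cups at (366,303) and (410,268)). The gripper is clear above them, and the jar, tin and bottle haven't moved.

```bash
python3 -c "
from workcell import env
print(env.job_done())"
```

```text
the job is handed in; nothing more can be done
None
```

The ear defenders hang by the headband on the stand's high (far) crossbar, one cup each side and clear of the bench. They were lowered gently and released, the jar, tin and glue bottle were left where they stood, and the job was handed in at about 13 s; no verdict was returned.

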